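# Open the vacuum manifold through its interlocked cranks

### The job

Put vacuum on for the glass lifter: on the grey vacuum manifold, turn the red isolator crank anticlockwise until it is firmly seated against the hidden rubber buffer inside, then turn the blue selector crank anticlockwise until it too is firmly seated on its buffer, and let go. You can only feel where each buffer is: press each crank a little way into it, but do not force it. A brass locking bar blocks the selector until the isolator is home, so never force it, and do not push the tools on the bench about.

Things in the scene. Friction and masses are not known exactly. Their poses are not given: they have to be found in the camera images.
- manifold: grey vacuum manifold fixed to the bench, 180 x 310 x 56 mm; origin under its centre, x away from the robot to three brass hose fittings, y to the isolator, z up. The vertical crank axes are at x = 0, y = +75 mm (red isolator) and x = 0, y = -75 mm (blue selector) in this frame. The flat interlock parts on top reach 70 mm high; green dots show roughly where the posts end up.
- isolator_grip (a point): red isolator: an upright round crank post, 16 mm in diameter, its top 132 mm above the bench. This point is on its centre line, 15 mm below the top, 60 mm from the crank's vertical axis. The flat arm under the post ends 82 mm above the bench. At reading 0 the arm points 50 degrees anticlockwise from the manifold's x axis, so the post swings round the manifold's left side towards the robot.
- selector_grip (a point): blue selector: an upright round crank post, 16 mm in diameter, its top 132 mm above the bench. This point is on its centre line, 15 mm below the top, 60 mm from the crank's vertical axis. The flat arm under the post ends 82 mm above the bench. At reading 0 the arm points 130 degrees clockwise from the manifold's x axis, so the post swings round the manifold's right side away from the robot.
- isolator: red crank; origin on its axis at bench height. It turns anticlockwise seen from above; its reading is its yaw relative to the manifold (rad, 0 off). 4 to 6 N at the post moves it; it stays where it is left. It meets a hidden rubber buffer, whose place differs each time, at a reading between 1.05 and 1.45 rad. 
- selector: blue crank; origin on its axis at bench height. It turns anticlockwise seen from above; its reading is its yaw relative to the manifold (rad, 0 off). 4 to 6 N at the post moves it; it stays where it is left. It meets a hidden rubber buffer, whose place differs each time, at a reading between 0.93 and 1.27 rad. Short of home, the isolator lets the locking bar stop it early: at about 0.25 with the isolator off.
- isolator_buffer (a joint): squeeze of the hidden rubber buffer under the isolator, in m: 0 untouched, at least 0.0008 when firmly seated, 0.005 the most allowed. 1 mm here is 1.5 mm of post travel and adds about 3.3 N at the post to the 4 to 6 N that turn the crank: seated is 3 N or more on top, 16 N on top is too much.
- selector_buffer (a joint): squeeze of the hidden rubber buffer under the selector, in m: 0 untouched, at least 0.0008 when firmly seated, 0.005 the most allowed. 1 mm here is 1.5 mm of post travel and adds about 3.3 N at the post to the 4 to 6 N that turn the crank: seated is 3 N or more on top, 16 N on top is too much.
- lock_bar: captive brass locking bar, 14 x 81 x 10 mm, lying along the manifold's y axis in a guide on its top plate; origin under its centre. The selector's yellow tooth pushes it towards the isolator, where the yellow guard sector stops it until the isolator is home.
- suction_lifter: suction lifter with orange bar and black cup, 66 x 72 x 42 mm, loose bystander; origin under its centre.
- marker: blue marker, 128 mm long, loose bystander; origin under its centre.
- tape_roll: brown roll of tape, 105 mm across, 48 mm high, loose bystander; origin under its centre.
- glass_cutter: black glass cutter, 132 mm long, loose bystander; origin under its centre.
- screwdriver: green screwdriver, 197 mm long, loose bystander; origin under its centre.

How it is judged:
By the outcome, as a careful person would: the job done as asked, in the order asked, and still so for the second after the job is handed in, with the robot touching nothing.
It also fails if it takes over 72 s, if anything falls off the work surface, if the arm or the gripper's body presses on something with over 40 N, if the wrist force passes 120 N, or if a joint passes its speed limit or range.

### The arm

A 6-joint arm with a two-finger parallel gripper is mounted at the origin on the work surface; the furniture and walls round the work are solid. World frame = base frame: x ahead of the robot, y to its left, z up, the work surface at z = 0. Lengths are in mm, angles in rad, forces in N, time in s.
With the tool pointing down it reaches from about 300 to 775 mm from the base axis. Payload 14.6 kg.
Tool frame: the origin (TCP) lies on the front face of the gripper's body, between the roots of the fingers; the fingertips stand 97 mm ahead of it and the grasp point (between the pads) lies 78 mm ahead of it; z points along the fingers, y is the direction in which the jaws open and shut (so a half turn about z gives the same grasp; the last joint's range is limited). The gripper opens to 94 mm and grips with 3 to 60 N. Pads are 16 mm wide; open, the fingers measure 119 mm over their backs; the gripper's body (75 mm by 177 mm) begins 78 mm behind the grasp point.
Start: joints at [1.282, 0.3, 1.521, -0, 1.321, -0.067], TCP at [120.991, 536.518, 302.646] pointing down, gripper open.
Joint ranges: [-3.03, 3.03], [-0.79, 2.21], [0.23, 2.52], [-1.04, 4.18], [0, 3.07], [-2.55, 2.55]. Speed limits (rad/s): [2.22, 2.22, 2.57, 3.14, 3.14, 3.14].

### API

Orientations are given as [roll, pitch, yaw] about the fixed x, y, z axes, in that order (R = Rz(yaw) Ry(pitch) Rx(roll)).
In Python, from cell import manip, eyes, finder gives the robot as it stands.
- The arm moves only by the tool drive_tool, never from a script. Its argument "rows" is a list of rows, each an object with "offset": the shift along the tool's x, y, z in mm, a list of three; "spin": the turn about the tool's z in degrees; "jaw": the finger opening in mm, from 0 to 94. In form: [{"offset": [dx, dy, dz], "spin": spin, "jaw": jaw}, ...]. A call has 1 to 20 rows; each row shifts and turns the commanded pose from where the row before left it, along the tool's axes as they then stand; what a row does not reach is not made up. A row lasts 1/10 s, in which the tool goes at most 50 mm and 8.59 degrees, less where a joint would pass 70% of its speed; a pose out of reach is approached as far as the arm can. A call is refused whole if a number of a shift passes 50 or a number of a turn 8.59, either way. A call with a gripper value outside its range is refused whole. The fingers move at their own pace and stop on an object; "force" is the grip in N (left out, the last holds). Time passes only in rows, so rows that do not move let the fingers close. It gives the time, the measured TCP pose, the force and the opening at its end, in the units of the state.
- manip.read_state(): the state, without advancing time (a new reading comes with each control period).
- eyes.camera(name): name is "side" or "top" or "wrist"; returns a dict with "color" (480x640x3 uint8, blue, green, red), "depth" (480x640 float32, mm along the optical axis (not along the pixel's ray), 0 where there is no reading), "vfov" (degrees; the focal length in pixels is half the picture's height over the tangent of half this angle, whatever the lens; pixels are square), "cx", "cy" (the principal point, pixels), "rvec" (rotation vector, rad) and "tvec" (3), from world to camera coordinates, as OpenCV has them. Camera axes: x right, y down, z forward; pixel columns grow to the right and rows downward; lengths in mm; the calibration is good to about 2 mm. The wrist camera is an equidistant fisheye: a pixel r from the principal point sees the ray r / f radians off the axis. A picture is of the moment at which its call begins.
- manip.sign_off(): hands the job in, once; it reports no verdict.
Trained networks look in the newest picture that a camera, given by its name, has taken for a name from the list of things; names that differ only in an ending like _2 or _b are one class to them, and where a whole thing is asked for, a point or a joint stands for the part that bears it (a point fixed in the world has none). Each returns a list of dicts, best first, with "p" (0 to 1); they miss things now and then, are a little off and sometimes report something else, mostly with a low value. They report only what shows in the picture. A call takes as long as a camera call.
- finder.find_in(camera, target): "uv" ([column, row] in pixels, amid what is visible of it).
The state is a dict: "clock": time; "joints": joint angles; "qd": joint speeds; "effort": joint torques, N m; "eef_pos": TCP position; "eef_rot": TCP orientation; "wrist_force": force on the tool from outside, world axes, zero at the start; "moment": the same for the moment, N m; "finger_gap": finger opening in mm.
Only numpy, scipy, OpenCV 4.12 (cv2) and the standard library are available. Lean on these libraries where they do the work, as an engineer would, in place of code of your own. Each camera call takes 0.05 s, during which the arm holds its last target. There are 200 camera calls.

## Working session

There is one attempt and no reset: what is moved stays moved. The work goes in short steps, Python scripts to look and compute and a tool call to move; the robot and the scene stay as the last step left them, time stands still between calls to the robot, and variables do not carry over. Pictures are saved under pics/ and viewed, about 8 in all and at most 12, crops included, and the job is handed in when it is done.

Besides the shell and the picture viewer there is one more tool, called after "Call:" as name(argument=value, ...) on one line, values as JSON. drive_tool: Moves the arm, as the interface text tells. Its arguments: {"type":"object","properties":{"rows":{"type":"array","items":{"type":"object","properties":{"offset":{"type":"array","items":{"type":"number"}},"spin":{"type":"number"},"jaw":{"type":"number"}}}},"force":{"type":"number"}},"required":["rows"]}

```bash
mkdir -p pics; ls
cat > h.py <<'E'
from cell import manip, eyes, finder
import numpy as np, cv2
def cam(n):
    c=eyes.camera(n); c['f']=240/np.tan(np.radians(c['vfov']/2)); c['R']=cv2.Rodrigues(np.array(c['rvec'],float))[0]; c['t']=np.array(c['tvec'],float).ravel(); return c
def at_z(c,uv,z):
    d=c['R'].T@np.array([(uv[0]-c['cx'])/c['f'],(uv[1]-c['cy'])/c['f'],1]); o=-c['R'].T@c['t']
    return o+d*(z-o[2])/d[2]
def cloud(c):
    v,u=np.mgrid[0:480,0:640]; z=c['depth']; P=np.stack([(u-c['cx'])/c['f']*z,(v-c['cy'])/c['f']*z,z],-1)
    return (P-c['t'])@c['R']
E
python3 - <<'E'
from h import *
for n in ['top','side']:
    c=cam(n); cv2.imwrite(f'pics/{n}0.png',c['color'])
    print(n,-c['R'].T@c['t'])
    for t in ['manifold','isolator_grip','selector_grip','isolator','selector','lock_bar']:
        r=finder.find_in(n,t)[:2]
        print(n,t,[(np.round(x['uv']),round(x['p'],2), np.round(at_z(c,x['uv'],120 if 'grip' in t else 70))) for x in r])
print(manip.read_state())
E
```

```text
pics
top [ 288.95962371  -17.62252682 1250.68171956]
top manifold [(array([313., 249.]), 0.76, array([540.,  35.,  70.])), (array([477., 326.]), 0.71, array([ 411., -344.,   70.]))]
top isolator_grip [(array([288., 232.]), 0.88, array([560.,  93., 120.]))]
top selector_grip [(array([351., 256.]), 0.57, array([524., -49., 120.])), (array([479., 325.]), 0.54, array([ 409., -334.,  120.]))]
top isolator [(array([336., 238.]), 0.7, array([570., -12.,  70.])), (array([292., 239.]), 0.57, array([557.,  86.,  70.]))]
top selector [(array([351., 256.]), 0.63, array([534., -51.,  70.]))]
top lock_bar [(array([327., 237.]), 0.49, array([571.,   8.,  70.]))]
side [  85.82507408 -844.91410141  654.47108107]
side manifold [(array([322., 274.]), 0.62, array([521., -29.,  70.]))]
side isolator_grip [(array([311., 247.]), 0.7, array([518.,  24., 120.])), (array([260., 220.]), 0.28, array([457., 221., 120.]))]
side selector_grip [(array([328., 273.]), 0.7, array([ 498., -101.,  120.]))]
side isolator [(array([315., 247.]), 0.72, array([567.,  98.,  70.]))]
side selector [(array([331., 274.]), 0.53, array([542., -39.,  70.]))]
side lock_bar []
{'clock': 0.7, 'joints': array([ 1.28243745e+00,  2.99896544e-01,  1.52100026e+00, -2.09195547e-05,
        1.32071981e+00, -6.66014279e-02]), 'qd': array([-4.95678171e-06,  1.24766499e-04,  1.54027642e-04, -1.38746189e-03,
       -1.75262445e-03,  7.86161984e-04]), 'effort': array([-1.11519781e-03, -5.31561363e+01, -3.52882719e+01,  7.08136568e-02,
        2.12440768e-02, -5.24786785e-06]), 'eef_pos': array([120.97273823, 536.51764444, 302.64736879]), 'eef_rot': array([-3.14156740e+00,  1.86292100e-05,  2.91984038e+00]), 'wrist_force': array([ 0.15745598,  0.3256242 , -0.03175099]), 'moment': array([-0.03901358,  0.02419109,  0.03137898]), 'finger_gap': 93.76611019404712}
```

Run:
```python
from h import *
im=cv2.imread('pics/top0.png'); cv2.imwrite('pics/topc.png',cv2.resize(im[150:350,210:476],(798,600),interpolation=cv2.INTER_CUBIC))
im=cv2.imread('pics/side0.png'); cv2.imwrite('pics/sidec.png',cv2.resize(im[150:400,170:500],(792,600),interpolation=cv2.INTER_CUBIC))
```

```text
(no output)
```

View pics/topc.png

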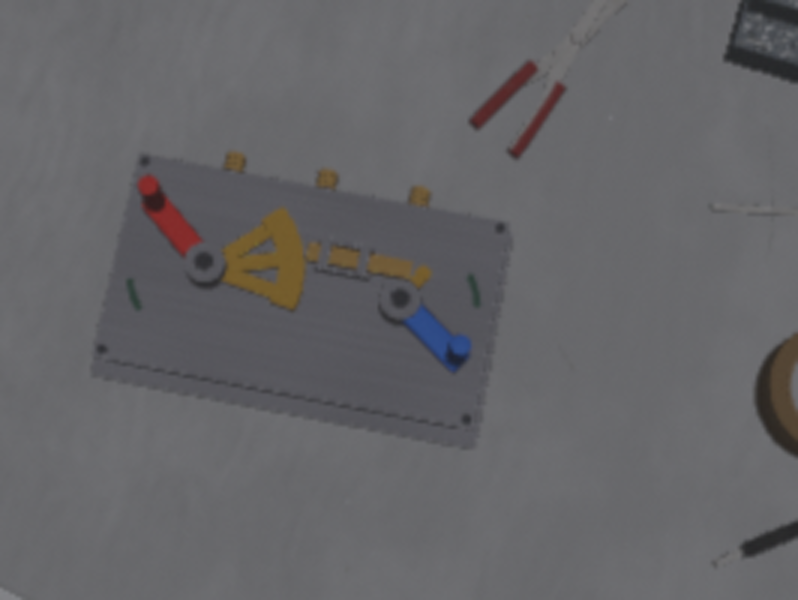

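View pics/sidec.png

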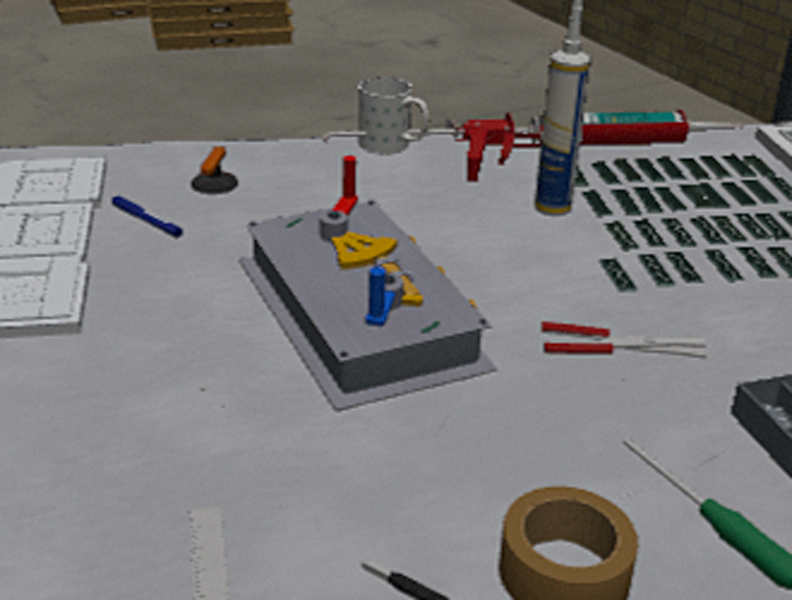

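The top view shows the manifold with screws at crop (144,160), (500,228), (466,419) and (101,349). The red post top is at (148,184) and the blue post top at (459,345). Nothing stands near the posts.

Run:
```python
from h import *
c=cam('top'); g=lambda x,y:(210+x/3-1/3,150+y/3-1/3)
s=np.array([at_z(c,g(*p),56) for p in [(144,160),(500,228),(466,419),(101,349)]])[:,:2]
ctr=s.mean(0); yv=(s[0]-s[1]+s[3]-s[2]); xv=(s[0]-s[3]+s[1]-s[2])
print('screws',ctr,np.arctan2(-yv[0],yv[1]),np.arctan2(xv[1],xv[0]),np.linalg.norm(yv)/2,np.linalg.norm(xv)/2)
r=at_z(c,g(148,184),132)[:2]; b=at_z(c,g(459,345),132)[:2]
print('posts',r,b,np.round(at_z(c,g(204,261),82)),np.round(at_z(c,g(400,297),82)))
# refine by depth: points near top of posts
P=cloud(c); hsv=cv2.cvtColor(c['color'],cv2.COLOR_BGR2HSV)
for n,q in (('r',r),('b',b)):
    m=(np.hypot(*(P[...,:2]-q).transpose(2,0,1))<25)&(P[...,2]>115)&(P[...,2]<150)&(hsv[...,1]>100)
    print(n,m.sum(),P[m].mean(0),P[m].min(0),P[m].max(0))
lr=np.array([60*np.cos(np.radians(50)),75+60*np.sin(np.radians(50))]); lb=-lr
d=r-b; print('posts ctr',(r+b)/2,'yaw',np.arctan2(d[1],d[0])-np.arctan2(lr[1],lr[0]),np.linalg.norm(d)/2,np.linalg.norm(lr))
```

```text
screws [549.48676127  43.8121057 ] -0.07003552354302893 -0.06677819872285551 282.56712456534854 152.3195963382177
posts [595.88173149 161.61807974] [504.99752906 -76.59832592] [555. 119.  82.] [546. -31.  82.]
r 47 [593.26731875 160.75509872 129.90527112] [586.3276613  154.93367098 116.98837315] [601.23694575 168.21738517 136.70696201]
b 50 [503.7932295  -76.56205857 129.28828878] [497.00647426 -84.07242424 115.04405276] [511.56438897 -68.95844944 137.21428637]
posts ctr [550.43963028  42.50987691] yaw -0.05582736527068888 127.48234601060881 126.96219905180754
```

Run:
```python
from h import *
c=cam('side'); P=cloud(c)
for n,(x,y) in {'mug':(385,115),'tube':(565,130),'gun':(480,140),'marker':(145,215),'lifter':(212,160),'pliers':(580,330),'red post':(349,160),'blue':(376,270)}.items():
    print(n,np.round(P[150+int(y/2.4),170+int(x/2.4)]))
yaw=-0.062; C=np.array([550,43.]); R=np.array([[np.cos(yaw),-np.sin(yaw)],[np.sin(yaw),np.cos(yaw)]])
print(C+R@[0,75],C+R@[0,-75])
for a,s in ((50,1),(-130,-1)):
    t=np.radians(a)+yaw; print(C+R@[0,75*s]+60*np.array([np.cos(t),np.sin(t)]))
```

```text
mug [774. 399.  68.]
tube [890. 139. 123.]
gun [885. 314.  40.]
marker [402. 348.  12.]
lifter [515. 405.  43.]
pliers [ 745. -103.   11.]
red post [596. 158. 132.]
blue [506. -77. 133.]
[554.64702147 117.85589617] [545.35297853 -31.85589617]
[595.98803551 161.34061255]
[504.01196449 -75.34061255]
```

Call:
drive_tool(rows=[{"offset":[-20,-10,0],"spin":0,"jaw":44},{"offset":[-35,-17,0],"spin":0,"jaw":44},{"offset":[-35,-17,0],"spin":6,"jaw":44},{"offset":[-36,-13,0],"spin":0,"jaw":44},{"offset":[-36,-13,0],"spin":0,"jaw":44},{"offset":[-36,-13,0],"spin":0,"jaw":44},{"offset":[-36,-13,0],"spin":0,"jaw":44},{"offset":[-36,-13,0],"spin":0,"jaw":44},{"offset":[-36,-13,0],"spin":0,"jaw":44},{"offset":[-36,-13,0],"spin":0,"jaw":44},{"offset":[-36,-13,0],"spin":0,"jaw":44},{"offset":[-36,-13,0],"spin":0,"jaw":44},{"offset":[-36,-13,0],"spin":0,"jaw":44},{"offset":[-36,-13,0],"spin":0,"jaw":44},{"offset":[-20,-10,0],"spin":0,"jaw":44},{"offset":[0,0,0],"spin":7,"jaw":44},{"offset":[0,0,0],"spin":8,"jaw":44},{"offset":[0,0,0],"spin":8,"jaw":44},{"offset":[0,0,0],"spin":8,"jaw":44},{"offset":[0,0,0],"spin":8,"jaw":44}])

```text
clock: 2.8
eef_pos: [544.1, 195.4, 302.6]
eef_rot: [-3.142, 0.0, 2.129]
wrist_force: [0.0, 1.5, 0.1]
finger_gap: 43.7
```

Call:
drive_tool(rows=[{"offset":[0,0,0],"spin":7.6,"jaw":44},{"offset":[0,0,0],"spin":7.6,"jaw":44},{"offset":[0,0,0],"spin":7.6,"jaw":44},{"offset":[0,0,0],"spin":7.6,"jaw":44},{"offset":[0,0,0],"spin":7.6,"jaw":44},{"offset":[0,0,0],"spin":7.6,"jaw":44},{"offset":[0,0,0],"spin":7.6,"jaw":44},{"offset":[0,0,0],"spin":7.6,"jaw":44},{"offset":[0,0,0],"spin":7.6,"jaw":44},{"offset":[0,0,0],"spin":7.4,"jaw":44},{"offset":[4,20,0],"spin":0,"jaw":44},{"offset":[4,20,0],"spin":0,"jaw":44},{"offset":[3,21,0],"spin":0,"jaw":44},{"offset":[0,0,0],"spin":0,"jaw":44}])

```text
clock: 4.2
eef_pos: [597.0, 160.1, 302.1]
eef_rot: [3.142, 0.0, 0.81]
wrist_force: [-0.1, -0.1, -0.5]
finger_gap: 44.3
```

Run:
```python
from h import *
s=manip.read_state(); print(s['eef_pos'],s['eef_rot'],s['wrist_force'],s['joints'])
c=cam('wrist'); cv2.imwrite('pics/w1.png',c['color'])
print(finder.find_in('wrist','isolator_grip')[:2])
# project expected post top, fisheye
for p in [(596,161.3,132),(596,161.3,117)]:
    q=c['R']@np.array(p)+c['t']; th=np.arctan2(np.hypot(*q[:2]),q[2]); print(p,c['cx']+c['f']*th*q[0]/np.hypot(*q[:2]),c['cy']+c['f']*th*q[1]/np.hypot(*q[:2]))
```

```text
[597.04123179 160.1143889  302.12839021] [3.14157552e+00 4.35700467e-04 8.09731066e-01] [-0.10884234 -0.06909519 -0.47351652] [ 2.02843607e-01  4.53983959e-01  1.31188844e+00 -2.67614730e-04
  1.37606839e+00  9.63960693e-01]
[]
(596, 161.3, 132) 314.5383482541814 243.77671605422148
(596, 161.3, 117) 314.70858430592665 237.69564130238658
```

View pics/w1.png

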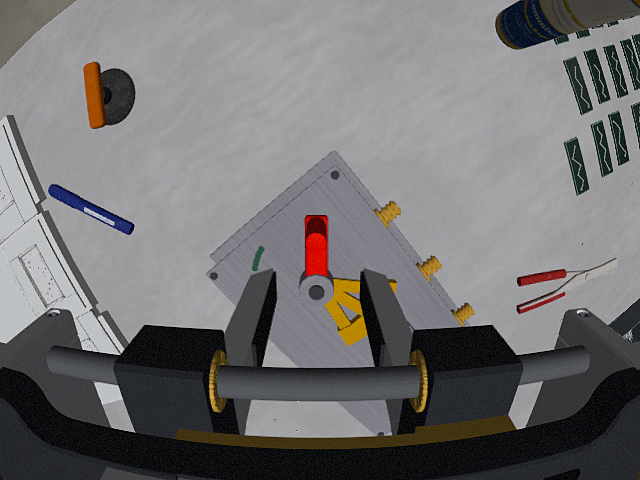

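The wrist view has the red post centred between the fingers at about (316,240), matching the projection. I'll descend around it.

Call:
drive_tool(rows=[{"offset":[0,-1.5,20],"spin":0,"jaw":44},{"offset":[0,0,25],"spin":0,"jaw":44},{"offset":[0,0,25],"spin":0,"jaw":44},{"offset":[0,0,22],"spin":0,"jaw":44},{"offset":[0,0,15],"spin":0,"jaw":44},{"offset":[0,0,0],"spin":0,"jaw":44}])

```text
clock: 4.9
eef_pos: [593.9, 162.8, 193.9]
eef_rot: [-3.14, 0.002, 0.812]
wrist_force: [0.2, -0.2, 0.9]
finger_gap: 44.1
```

Run:
```python
from h import *
s=manip.read_state(); print(s['eef_pos'],s['eef_rot'],s['wrist_force'])
c=cam('wrist'); cv2.imwrite('pics/w2.png',c['color'][150:420,160:480])
```

```text
[593.87040549 162.80167412 193.94561708] [-3.13986442e+00  2.49917090e-03  8.12010776e-01] [ 0.2353632  -0.18182468  0.92651147]
```

View pics/w2.png

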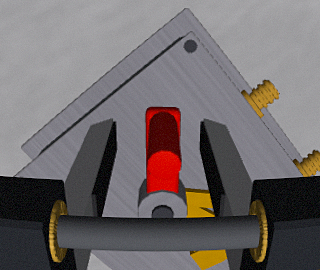

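The post stands cleanly between the pads, and the right (+y) finger will push it. I'll start the arc.

Call:
drive_tool(rows=[{"offset":[0,0,0],"spin":0,"jaw":30},{"offset":[0,0,0],"spin":0,"jaw":30},{"offset":[0,0,0],"spin":0,"jaw":30},{"offset":[0,-1,0],"spin":-1,"jaw":30},{"offset":[0,-2,0],"spin":-2,"jaw":30},{"offset":[0,-2.5,0],"spin":-2,"jaw":30},{"offset":[-0.1,-3.1,0],"spin":-3,"jaw":30},{"offset":[-0.1,-3.1,0],"spin":-3,"jaw":30},{"offset":[-0.1,-3.1,0],"spin":-3,"jaw":30},{"offset":[-0.1,-3.1,0],"spin":-3,"jaw":30}])

```text
clock: 5.95
eef_pos: [580.4, 172.2, 195.8]
eef_rot: [3.14, 0.0, 1.111]
wrist_force: [3.8, -5.8, -0.7]
finger_gap: 30.3
```

```bash
cat >> h.py <<'E'
AX={'i':np.array([554.6,117.9]),'s':np.array([545.4,-31.9])}
def rep(k,gap=30):
    s=manip.read_state(); sg=1 if k=='i' else -1
    y=s['eef_rot'][2]; ty=np.array([np.sin(y),-np.cos(y)]); tx=np.array([np.cos(y),np.sin(y)])
    d=s['eef_pos'][:2]-AX[k]; F=s['wrist_force']
    yoff=sg*(d@ty)+s['finger_gap']/2-8   # post centre along tool y (+ = trailing)
    lag=np.arcsin(yoff/60)               # crank angle behind tool x
    base=(50 if k=='i' else -130); yy=np.degrees(y)-(0 if k=='i' else 180)
    print('t',s['clock'],'z',s['eef_pos'][2],'tool',np.round([d@tx,d@ty],2),'yaw',round(yy,2),'crank',round(np.radians((yy-np.degrees(lag)+3.55-base+180)%360-180),3),'Ft',round(F@np.r_[ty,0]*sg,2),'Fr',round(F@np.r_[tx,0],2),'Fz',round(F[2],2),'gap',round(s['finger_gap'],1))
E
python3 -c "
from h import *
rep('i')"
```

```text
t 5.95 z 195.81621054487107 tool [60.11 -0.97] yaw 63.64 crank 0.197 Ft 6.03 Fr -3.52 Fz -0.74 gap 30.3
```

Call:
drive_tool(rows=[{"offset":[-0.1,-3.1,0],"spin":-3,"jaw":30},{"offset":[-0.1,-3.1,0],"spin":-3,"jaw":30},{"offset":[-0.1,-3.1,0],"spin":-3,"jaw":30},{"offset":[-0.1,-3.1,0],"spin":-3,"jaw":30},{"offset":[-0.1,-3.1,0],"spin":-3,"jaw":30},{"offset":[-0.1,-3.1,0],"spin":-3,"jaw":30},{"offset":[-0.1,-3.1,0],"spin":-3,"jaw":30},{"offset":[-0.1,-3.1,0],"spin":-3,"jaw":30},{"offset":[-0.1,-3.1,0],"spin":-3,"jaw":30},{"offset":[-0.1,-3.1,0],"spin":-3,"jaw":30},{"offset":[0,-2.1,0],"spin":-2,"jaw":30},{"offset":[0,-1,0],"spin":-1,"jaw":30},{"offset":[0,-1,0],"spin":-1,"jaw":30}])

```text
clock: 7.25
eef_pos: [546.5, 178.0, 196.0]
eef_rot: [3.14, 0.001, 1.703]
wrist_force: [4.6, -3.4, -1.8]
finger_gap: 29.9
```

```bash
python3 -c "
from h import *
rep('i')"
```

```text
t 7.25 z 195.97256846761542 tool [60.63 -0.14] yaw 97.57 crank 0.779 Ft 4.1 Fr -3.95 Fz -1.81 gap 29.9
```

Call:
drive_tool(rows=[{"offset":[0,-2.1,0],"spin":-2,"jaw":30},{"offset":[-0.1,-2.1,0],"spin":-2,"jaw":30},{"offset":[-0.1,-2.1,0],"spin":-2,"jaw":30},{"offset":[-0.1,-2.1,0],"spin":-2,"jaw":30},{"offset":[0,-1,0],"spin":-1,"jaw":30},{"offset":[0,-1,0],"spin":-1,"jaw":30},{"offset":[0,-1,0],"spin":-1,"jaw":30},{"offset":[0,-0.5,0],"spin":-0.5,"jaw":30},{"offset":[0,-0.5,0],"spin":-0.5,"jaw":30}])

```text
clock: 8.15
eef_pos: [534.5, 175.1, 196.0]
eef_rot: [3.14, 0.001, 1.912]
wrist_force: [5.7, -0.8, -1.8]
finger_gap: 30.0
```

```bash
python3 -c "
from h import *
rep('i')"
```

```text
t 8.15 z 195.99689688644295 tool [60.66  0.23] yaw 109.55 crank 0.98 Ft 5.06 Fr -2.7 Fz -1.82 gap 30.0
```

Now slower, about 2.5 mm per call.

Call:
drive_tool(rows=[{"offset":[0,-0.7,0],"spin":-0.6,"jaw":30},{"offset":[0,-0.7,0],"spin":-0.6,"jaw":30},{"offset":[0,-0.7,0],"spin":-0.6,"jaw":30},{"offset":[0,-0.7,0],"spin":-0.6,"jaw":30},{"offset":[0,-0.7,0],"spin":-0.6,"jaw":30}])

```text
clock: 8.65
eef_pos: [531.3, 173.9, 196.0]
eef_rot: [3.14, 0.001, 1.964]
wrist_force: [4.7, -1.5, -1.8]
finger_gap: 30.1
```

Call:
drive_tool(rows=[{"offset":[0,-0.7,0],"spin":-0.6,"jaw":30},{"offset":[0,-0.7,0],"spin":-0.6,"jaw":30},{"offset":[0,-0.7,0],"spin":-0.6,"jaw":30},{"offset":[0,-0.7,0],"spin":-0.6,"jaw":30}])

```text
clock: 9.05
eef_pos: [528.7, 172.8, 196.0]
eef_rot: [3.14, 0.001, 2.006]
wrist_force: [6.1, -0.4, -2.4]
finger_gap: 29.5
```

```bash
python3 -c "
from h import *
rep('i')"
```

```text
t 9.05 z 195.97739287285037 tool [60.74 -0.34] yaw 114.95 crank 1.088 Ft 5.35 Fr -2.96 Fz -2.37 gap 29.5
```

Call:
drive_tool(rows=[{"offset":[0,-0.7,0],"spin":-0.6,"jaw":30},{"offset":[0,-0.7,0],"spin":-0.6,"jaw":30},{"offset":[0,-0.7,0],"spin":-0.6,"jaw":30},{"offset":[0,-0.7,0],"spin":-0.6,"jaw":30}])

```text
clock: 9.45
eef_pos: [526.2, 171.7, 196.0]
eef_rot: [3.14, 0.001, 2.048]
wrist_force: [6.5, -0.2, -2.5]
finger_gap: 30.0
```

```bash
python3 -c "
from h import *
rep('i')"
```

```text
t 9.45 z 196.01049238122897 tool [60.81 -0.55] yaw 117.35 crank 1.13 Ft 5.66 Fr -3.16 Fz -2.5 gap 30.0
```

Call:
drive_tool(rows=[{"offset":[0,-0.7,0],"spin":-0.6,"jaw":30},{"offset":[0,-0.7,0],"spin":-0.6,"jaw":30},{"offset":[0,-0.7,0],"spin":-0.6,"jaw":30},{"offset":[0,-0.7,0],"spin":-0.6,"jaw":30}])

```text
clock: 9.85
eef_pos: [523.7, 170.4, 196.0]
eef_rot: [3.14, 0.001, 2.09]
wrist_force: [6.7, -0.6, -3.0]
finger_gap: 30.1
```

```bash
python3 -c "
from h import *
rep('i')"
```

```text
t 9.85 z 195.99111305691974 tool [60.89 -0.79] yaw 119.75 crank 1.174 Ft 5.57 Fr -3.82 Fz -3.0 gap 30.1
```

Call:
drive_tool(rows=[{"offset":[-0.1,-0.65,0],"spin":-0.6,"jaw":30},{"offset":[-0.1,-0.65,0],"spin":-0.6,"jaw":30},{"offset":[-0.1,-0.65,0],"spin":-0.6,"jaw":30},{"offset":[-0.1,-0.65,0],"spin":-0.6,"jaw":30}])

```text
clock: 10.25
eef_pos: [521.6, 168.9, 196.0]
eef_rot: [3.14, 0.001, 2.132]
wrist_force: [4.7, 2.1, -2.9]
finger_gap: 30.5
```

```bash
python3 -c "
from h import *
rep('i')"
```

```text
t 10.25 z 195.994286054615 tool [60.78 -0.78] yaw 122.16 crank 1.213 Ft 5.11 Fr -0.74 Fz -2.88 gap 30.5
```

Call:
drive_tool(rows=[{"offset":[-0.05,-0.65,0],"spin":-0.6,"jaw":30},{"offset":[-0.05,-0.65,0],"spin":-0.6,"jaw":30},{"offset":[-0.05,-0.65,0],"spin":-0.6,"jaw":30},{"offset":[-0.05,-0.65,0],"spin":-0.6,"jaw":30}])

```text
clock: 10.65
eef_pos: [519.8, 167.6, 196.0]
eef_rot: [3.138, 0.001, 2.174]
wrist_force: [9.1, 5.4, -5.4]
finger_gap: 30.3
```

```bash
python3 -c "
from h import *
rep('i')"
```

```text
t 10.65 z 196.01673530849146 tool [60.65 -0.49] yaw 124.56 crank 1.252 Ft 10.58 Fr -0.74 Fz -5.45 gap 30.3
```

Call:
drive_tool(rows=[{"offset":[0,-0.4,0],"spin":-0.3,"jaw":30},{"offset":[0,0,0],"spin":0,"jaw":30},{"offset":[0,0,0],"spin":0,"jaw":30}])

```text
clock: 10.95
eef_pos: [519.5, 167.4, 196.0]
eef_rot: [3.138, 0.001, 2.179]
wrist_force: [8.3, 4.6, -5.6]
finger_gap: 30.3
```

```bash
python3 -c "
from h import *
rep('i')"
```

```text
t 10.95 z 196.01710343589613 tool [60.68 -0.51] yaw 124.83 crank 1.257 Ft 9.44 Fr -0.96 Fz -5.57 gap 30.3
```

Call:
drive_tool(rows=[{"offset":[0,-0.5,0],"spin":-0.5,"jaw":30},{"offset":[0,-0.5,0],"spin":-0.4,"jaw":30},{"offset":[0,0,0],"spin":0,"jaw":30}])

```text
clock: 11.25
eef_pos: [518.9, 166.9, 196.0]
eef_rot: [3.138, 0.001, 2.195]
wrist_force: [10.5, 5.7, -7.2]
finger_gap: 30.2
```

```bash
python3 -c "
from h import *
rep('i')"
```

```text
t 11.25 z 196.03842538145116 tool [60.65 -0.38] yaw 125.75 crank 1.272 Ft 11.9 Fr -1.51 Fz -7.23 gap 30.2
```

Call:
drive_tool(rows=[{"offset":[0,3,0],"spin":0,"jaw":36},{"offset":[0,4,0],"spin":0,"jaw":44},{"offset":[0,0,0],"spin":0,"jaw":44},{"offset":[0,0,-15],"spin":0,"jaw":44},{"offset":[0,0,-25],"spin":0,"jaw":44},{"offset":[0,0,-25],"spin":0,"jaw":44},{"offset":[0,0,-15],"spin":0,"jaw":44},{"offset":[0,0,0],"spin":7.9,"jaw":44},{"offset":[0,0,0],"spin":7.9,"jaw":44},{"offset":[0,0,0],"spin":7.9,"jaw":44},{"offset":[0,0,0],"spin":7.9,"jaw":44},{"offset":[0,0,0],"spin":7.9,"jaw":44},{"offset":[0,0,0],"spin":7.9,"jaw":44},{"offset":[0,0,0],"spin":7.9,"jaw":44},{"offset":[0,0,0],"spin":7.9,"jaw":44},{"offset":[0,0,0],"spin":7.9,"jaw":44},{"offset":[0,0,0],"spin":8.2,"jaw":44},{"offset":[0,0,0],"spin":0,"jaw":44}])

```text
clock: 13.05
eef_pos: [523.5, 170.5, 275.6]
eef_rot: [-3.142, 0.0, 0.807]
wrist_force: [0.4, 0.3, -0.5]
finger_gap: 44.4
```

Run:
```python
from h import *
s=manip.read_state(); print(s['eef_pos'],s['eef_rot'],s['wrist_force'],s['joints'])
y=s['eef_rot'][2]; d=np.array([504,-75.3])-s['eef_pos'][:2]; print(d@[np.cos(y),np.sin(y)],d@[np.sin(y),-np.cos(y)],46.45-np.degrees(y))
```

```text
[523.53511842 170.45053461 275.64944345] [-3.14150540e+00  1.72904041e-04  8.07481329e-01] [ 0.42288542  0.28793469 -0.50968205] [ 2.48234545e-01  3.24311817e-01  1.55343574e+00 -1.86465082e-05
  1.26403795e+00  1.01155518e+00]
-191.07164852488808 155.77731299238164 0.18472780968249225
```

Call:
drive_tool(rows=[{"offset":[-15,12,0],"spin":0,"jaw":44},{"offset":[-25,20,0],"spin":0,"jaw":44},{"offset":[-27,22,0],"spin":0,"jaw":44},{"offset":[-27,22,0],"spin":0,"jaw":44},{"offset":[-27,22,0],"spin":0,"jaw":44},{"offset":[-27,22,0],"spin":0,"jaw":44},{"offset":[-27,22,0],"spin":0,"jaw":44},{"offset":[-16,14,0],"spin":0,"jaw":44},{"offset":[0,0,0],"spin":0,"jaw":44},{"offset":[0,0,0],"spin":0,"jaw":44}])

```text
clock: 14.05
eef_pos: [504.8, -75.2, 275.6]
eef_rot: [-3.141, -0.0, 0.812]
wrist_force: [-0.3, 0.8, 0.4]
finger_gap: 44.5
```

Run:
```python
from h import *
s=manip.read_state(); print(s['eef_pos'],s['eef_rot'],s['wrist_force'])
c=cam('wrist'); cv2.imwrite('pics/w3.png',c['color'])
```

```text
[504.77936699 -75.21721068 275.6349446 ] [-3.14137442e+00 -6.88001520e-05  8.11708888e-01] [-0.27005149  0.80617142  0.4207697 ]
```

View pics/w3.png

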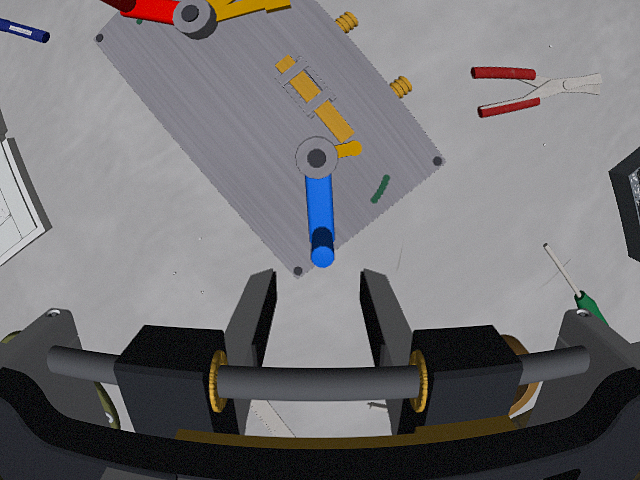

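The blue post top is at (322,256), between the fingers. The red crank is at the top left, near its green dot. Descending, then pushing along +y.

Call:
drive_tool(rows=[{"offset":[0,1,15],"spin":0,"jaw":44},{"offset":[0,0,25],"spin":0,"jaw":44},{"offset":[0,0,25],"spin":0,"jaw":44},{"offset":[0,0,14],"spin":0,"jaw":44},{"offset":[0,0,0],"spin":0,"jaw":30},{"offset":[0,0,0],"spin":0,"jaw":30},{"offset":[0,0,0],"spin":0,"jaw":30}])

```text
clock: 14.8
eef_pos: [506.0, -75.7, 197.7]
eef_rot: [3.14, -0.001, 0.811]
wrist_force: [0.1, 0.4, -0.1]
finger_gap: 30.5
```

```bash
python3 -c "
from h import *
rep('s')"
```

```text
t 14.8 z 197.7118408583633 tool [-58.94   1.63] yaw -133.55 crank -0.093 Ft 0.26 Fr 0.35 Fz -0.13 gap 30.5
```

Call:
drive_tool(rows=[{"offset":[-0.5,2,0],"spin":-2,"jaw":30},{"offset":[-0.3,2.1,0],"spin":-2,"jaw":30},{"offset":[0,2.1,0],"spin":-2,"jaw":30},{"offset":[0,2.1,0],"spin":-2,"jaw":30},{"offset":[0.1,2.1,0],"spin":-2,"jaw":30},{"offset":[0,2.1,0],"spin":-2,"jaw":30},{"offset":[0.1,2.1,0],"spin":-2,"jaw":30},{"offset":[0,1,0],"spin":-1,"jaw":30}])

```text
clock: 15.6
eef_pos: [517.6, -85.4, 197.6]
eef_rot: [-3.142, -0.001, 1.073]
wrist_force: [-3.4, 5.6, 3.0]
finger_gap: 30.2
```

```bash
python3 -c "
from h import *
rep('s')"
```

```text
t 15.6 z 197.5862314621269 tool [-60.25   1.12] yaw -118.5 crank 0.162 Ft 5.63 Fr 3.33 Fz 2.95 gap 30.2
```

Call:
drive_tool(rows=[{"offset":[0,1,0],"spin":-1,"jaw":30},{"offset":[0,1,0],"spin":-1,"jaw":30},{"offset":[0.1,1,0],"spin":-1,"jaw":30},{"offset":[0,1,0],"spin":-1,"jaw":30},{"offset":[0,1,0],"spin":-1,"jaw":30}])

```text
clock: 16.1
eef_pos: [522.1, -87.5, 197.6]
eef_rot: [-3.142, -0.001, 1.16]
wrist_force: [-3.7, 5.2, 1.8]
finger_gap: 30.6
```

```bash
python3 -c "
from h import *
rep('s')"
```

```text
t 16.1 z 197.58904344595436 tool [-60.25   0.79] yaw -113.54 crank 0.241 Ft 5.48 Fr 3.23 Fz 1.76 gap 30.6
```

Call:
drive_tool(rows=[{"offset":[0,0.8,0],"spin":-0.7,"jaw":30},{"offset":[0.1,0.8,0],"spin":-0.7,"jaw":30},{"offset":[0,0.8,0],"spin":-0.7,"jaw":30},{"offset":[0.1,0.8,0],"spin":-0.7,"jaw":30}])

```text
clock: 16.5
eef_pos: [525.0, -88.6, 197.6]
eef_rot: [-3.141, -0.001, 1.209]
wrist_force: [-4.3, 4.2, 2.0]
finger_gap: 30.4
```

Call:
drive_tool(rows=[{"offset":[0,0.8,0],"spin":-0.7,"jaw":30},{"offset":[0.1,0.8,0],"spin":-0.7,"jaw":30},{"offset":[0,0.8,0],"spin":-0.7,"jaw":30}])

```text
clock: 16.8
eef_pos: [527.3, -89.3, 197.6]
eef_rot: [-3.141, -0.001, 1.245]
wrist_force: [-4.2, 3.2, 1.4]
finger_gap: 30.1
```

```bash
python3 -c "
from h import *
rep('s')"
```

```text
t 16.8 z 197.55562363284227 tool [-60.21   1.19] yaw -108.65 crank 0.337 Ft 5.0 Fr 1.74 Fz 1.44 gap 30.1
```

Call:
drive_tool(rows=[{"offset":[0,1.6,0],"spin":-1.5,"jaw":30},{"offset":[0.1,1.6,0],"spin":-1.5,"jaw":30},{"offset":[0,1.6,0],"spin":-1.5,"jaw":30},{"offset":[0.1,1.6,0],"spin":-1.5,"jaw":30},{"offset":[0,1.6,0],"spin":-1.5,"jaw":30}])

```text
clock: 17.3
eef_pos: [535.0, -91.2, 197.5]
eef_rot: [-3.141, -0.001, 1.377]
wrist_force: [-4.2, 3.3, 1.9]
finger_gap: 29.6
```

```bash
python3 -c "
from h import *
rep('s')"
```

```text
t 17.3 z 197.53527654633146 tool [-60.21   1.28] yaw -101.12 crank 0.474 Ft 4.77 Fr 2.47 Fz 1.9 gap 29.6
```

Call:
drive_tool(rows=[{"offset":[0,1.6,0],"spin":-1.5,"jaw":30},{"offset":[0.1,1.6,0],"spin":-1.5,"jaw":30},{"offset":[0,1.6,0],"spin":-1.5,"jaw":30},{"offset":[0.1,1.6,0],"spin":-1.5,"jaw":30},{"offset":[0,1.6,0],"spin":-1.5,"jaw":30},{"offset":[0.1,1.6,0],"spin":-1.5,"jaw":30}])

```text
clock: 17.9
eef_pos: [544.5, -92.2, 197.5]
eef_rot: [-3.141, -0.001, 1.534]
wrist_force: [-5.2, 3.1, 1.7]
finger_gap: 29.8
```

Call:
drive_tool(rows=[{"offset":[0.1,1.5,0],"spin":-1.5,"jaw":30},{"offset":[0.1,1.5,0],"spin":-1.5,"jaw":30},{"offset":[0,1.5,0],"spin":-1.5,"jaw":30},{"offset":[0.1,1.5,0],"spin":-1.5,"jaw":30}])

```text
clock: 18.3
eef_pos: [550.5, -92.0, 197.4]
eef_rot: [-3.141, -0.001, 1.639]
wrist_force: [-5.8, 3.0, 1.6]
finger_gap: 30.3
```

```bash
python3 -c "
from h import *
rep('s')"
```

```text
t 18.3 z 197.44866735544946 tool [-60.26   0.99] yaw -86.12 crank 0.725 Ft 5.53 Fr 3.42 Fz 1.6 gap 30.3
```

Call:
drive_tool(rows=[{"offset":[0.1,1.5,0],"spin":-1.5,"jaw":30},{"offset":[0.1,1.5,0],"spin":-1.5,"jaw":30},{"offset":[0.1,1.5,0],"spin":-1.5,"jaw":30},{"offset":[0.1,1.5,0],"spin":-1.5,"jaw":30},{"offset":[0,1,0],"spin":-1,"jaw":30},{"offset":[0,0.5,0],"spin":-0.5,"jaw":30}])

```text
clock: 18.9
eef_pos: [557.8, -90.7, 197.4]
eef_rot: [-3.141, -0.001, 1.769]
wrist_force: [-5.2, 2.7, 2.9]
finger_gap: 30.1
```

Call:
drive_tool(rows=[{"offset":[0,0.7,0],"spin":-0.6,"jaw":30},{"offset":[0.1,0.7,0],"spin":-0.6,"jaw":30},{"offset":[0,0.7,0],"spin":-0.6,"jaw":30},{"offset":[0.1,0.7,0],"spin":-0.6,"jaw":30}])

```text
clock: 19.3
eef_pos: [560.5, -90.0, 197.4]
eef_rot: [-3.141, -0.0, 1.811]
wrist_force: [-5.5, 0.7, 2.4]
finger_gap: 30.3
```

```bash
python3 -c "
from h import *
rep('s')"
```

```text
t 19.3 z 197.44320176697164 tool [-60.06   0.81] yaw -76.26 crank 0.894 Ft 5.21 Fr 1.98 Fz 2.4 gap 30.3
```

Call:
drive_tool(rows=[{"offset":[0.05,0.65,0],"spin":-0.6,"jaw":30},{"offset":[0.05,0.65,0],"spin":-0.6,"jaw":30},{"offset":[0.05,0.65,0],"spin":-0.6,"jaw":30},{"offset":[0.05,0.65,0],"spin":-0.6,"jaw":30}])

```text
clock: 19.7
eef_pos: [562.9, -89.3, 197.4]
eef_rot: [-3.141, -0.0, 1.853]
wrist_force: [-6.5, 1.5, 1.6]
finger_gap: 30.0
```

```bash
python3 -c "
from h import *
rep('s')"
```

```text
t 19.7 z 197.4424532872285 tool [-60.02   0.86] yaw -73.86 crank 0.939 Ft 5.81 Fr 3.28 Fz 1.58 gap 30.0
```

Call:
drive_tool(rows=[{"offset":[0.1,0.65,0],"spin":-0.6,"jaw":30},{"offset":[0.1,0.65,0],"spin":-0.6,"jaw":30},{"offset":[0.05,0.65,0],"spin":-0.6,"jaw":30},{"offset":[0.05,0.65,0],"spin":-0.6,"jaw":30}])

```text
clock: 20.1
eef_pos: [565.3, -88.4, 197.5]
eef_rot: [-3.141, 0.0, 1.894]
wrist_force: [-5.7, -0.0, 2.1]
finger_gap: 30.1
```

```bash
python3 -c "
from h import *
rep('s')"
```

```text
t 20.1 z 197.4528847475318 tool [-59.94   0.9 ] yaw -71.46 crank 0.981 Ft 5.38 Fr 1.77 Fz 2.12 gap 30.1
```

Call:
drive_tool(rows=[{"offset":[0.1,0.65,0],"spin":-0.6,"jaw":30},{"offset":[0.1,0.65,0],"spin":-0.6,"jaw":30},{"offset":[0.05,0.65,0],"spin":-0.6,"jaw":30},{"offset":[0.05,0.65,0],"spin":-0.6,"jaw":30}])

```text
clock: 20.5
eef_pos: [567.6, -87.5, 197.5]
eef_rot: [-3.141, 0.0, 1.936]
wrist_force: [-6.4, -3.1, 1.6]
finger_gap: 29.9
```

```bash
python3 -c "
from h import *
rep('s')"
```

```text
t 20.5 z 197.45179204446706 tool [-59.88   0.88] yaw -69.06 crank 1.024 Ft 7.08 Fr -0.66 Fz 1.64 gap 29.9
```

Call:
drive_tool(rows=[{"offset":[0.05,0.6,0],"spin":-0.6,"jaw":30},{"offset":[0.05,0.6,0],"spin":-0.6,"jaw":30},{"offset":[0,0.4,0],"spin":-0.3,"jaw":30},{"offset":[0,0,0],"spin":0,"jaw":30}])

```text
clock: 20.9
eef_pos: [568.8, -86.9, 197.4]
eef_rot: [-3.14, 0.0, 1.962]
wrist_force: [-9.8, -3.0, 2.6]
finger_gap: 30.3
```

```bash
python3 -c "
from h import *
rep('s')"
```

```text
t 20.9 z 197.41821417982192 tool [-59.8    0.64] yaw -67.58 crank 1.043 Ft 10.16 Fr 0.97 Fz 2.56 gap 30.3
```

Call:
drive_tool(rows=[{"offset":[0,0.6,0],"spin":-0.5,"jaw":30},{"offset":[0,0.4,0],"spin":-0.4,"jaw":30},{"offset":[0,0,0],"spin":0,"jaw":30}])

```text
clock: 21.2
eef_pos: [569.5, -86.6, 197.4]
eef_rot: [-3.139, -0.0, 1.978]
wrist_force: [-10.9, -4.5, 4.0]
finger_gap: 30.2
```

```bash
python3 -c "
from h import *
rep('s')"
```

```text
t 21.2 z 197.40316858144507 tool [-59.77   0.51] yaw -66.68 crank 1.057 Ft 11.84 Fr 0.19 Fz 3.95 gap 30.2
```

Call:
drive_tool(rows=[{"offset":[0,-3,0],"spin":0,"jaw":36},{"offset":[0,-4,0],"spin":0,"jaw":44},{"offset":[0,0,0],"spin":0,"jaw":44},{"offset":[0,0,-15],"spin":0,"jaw":44},{"offset":[0,0,-25],"spin":0,"jaw":44},{"offset":[0,0,-30],"spin":0,"jaw":44},{"offset":[0,0,-30],"spin":0,"jaw":44},{"offset":[-25,0,-10],"spin":0,"jaw":44},{"offset":[-30,0,0],"spin":0,"jaw":44},{"offset":[-30,0,0],"spin":0,"jaw":44},{"offset":[-30,0,0],"spin":0,"jaw":44},{"offset":[-30,0,0],"spin":0,"jaw":44},{"offset":[-20,0,0],"spin":0,"jaw":44},{"offset":[0,0,0],"spin":0,"jaw":44}])

```text
clock: 22.6
eef_pos: [629.4, -242.6, 306.0]
eef_rot: [-3.141, -0.0, 1.975]
wrist_force: [-0.2, -0.5, -0.3]
finger_gap: 44.1
```

Run:
```python
from h import *
s=manip.read_state(); print(s['clock'],s['eef_pos'],s['wrist_force'])
c=cam('top'); im=c['color']; cv2.imwrite('pics/top2.png',cv2.resize(im[150:350,210:476],(798,600),interpolation=cv2.INTER_CUBIC))
P=cloud(c); hsv=cv2.cvtColor(im,cv2.COLOR_BGR2HSV)
for k,b,lo,hi in (('i',50,170,10),('s',-130,100,130)):
    h=hsv[...,0]; hm=((h>lo)|(h<hi)) if lo>hi else ((h>lo)&(h<hi))
    m=hm&(hsv[...,1]>100)&(np.hypot(*(P[...,:2]-AX[k]).transpose(2,0,1))<75)&(P[...,2]>118)&(P[...,2]<140)
    if m.sum(): q=P[m].mean(0)[:2]; d=q-AX[k]; print(k,m.sum(),q,np.hypot(*d),np.radians((np.degrees(np.arctan2(d[1],d[0]))+3.55-b+180)%360-180))
```

```text
22.6 [ 629.38409994 -242.56429565  306.02150291] [-0.23782618 -0.45451577 -0.33586486]
i 44 [524.66168535 170.34078437] 60.38491988450407 1.2788365938220578
s 47 [558.81408768 -88.21765638] 57.89314439775936 0.9939201354929913
```

View pics/top2.png

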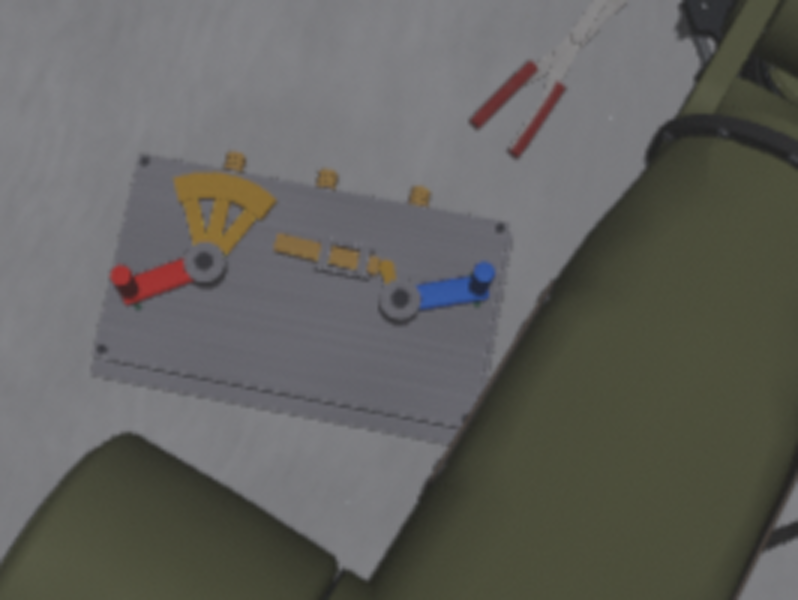

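Run:
```python
from h import *
from scipy.optimize import minimize_scalar
c=cam('top')
def mask(im,k):
    h,s,v=cv2.split(cv2.cvtColor(im,cv2.COLOR_BGR2HSV)); m=(s>110)&(v>30)&(((h>172)|(h<6)) if k=='i' else ((h>100)&(h<130)))
    return m
def proj(p):
    q=p@c['R'].T+c['t']; return q[:,:2]/q[:,2:]*c['f']+[c['cx'],c['cy']]
def model(k,r,S=8):
    a=np.radians(50 if k=='i' else -130)-0.062+r; u=np.array([np.cos(a),np.sin(a)]); n=np.array([-u[1],u[0]])
    o=np.zeros((480*1,640),np.float32); t=np.linspace(0,2*np.pi,40); circ=8*np.c_[np.cos(t),np.sin(t)]+AX[k]+60*u
    pts=np.vstack([np.c_[circ,np.full(40,z)] for z in (76,132)])
    uv=(proj(pts)+0.5)*S; big=np.zeros((480*S//2,640*S),np.uint8); off=np.array([0,120*S])
    cv2.fillConvexPoly(big,cv2.convexHull((uv-off).astype(np.int32)),255)
    return uv/S-0.5
for name in ('top0','top2'):
    im=cv2.imread(f'pics/{name}.png')
    if name=='top2': im=c['color']
    for k in 'is':
        m=mask(im,k)
        P=cloud(c)
        ax=proj(np.array([[*AX[k],82.]]))[0]
        v,u=np.nonzero(m); sel=np.hypot(u-ax[0],v-ax[1])<42; u,v=u[sel],v[sel]
        cen=np.array([u.mean(),v.mean()]) 
        # direction of the whole coloured part about the axis vs model: arm (z~80) + post hull centroid
        def cmod(r):
            uv=model(k,r); a=np.radians(50 if k=='i' else -130)-0.062+r; w=np.array([np.cos(a),np.sin(a)]); n=np.array([-w[1],w[0]])
            big=np.zeros((1600,2128),np.uint8); T=lambda q:((q+0.5-[210,150])*8).astype(np.int32)
            cv2.fillConvexPoly(big,cv2.convexHull(T(uv)),1)
            arm=np.array([[*(AX[k]+s*w+e*n),82.] for s,e in ((15,-8),(60,-8),(60,8),(15,8))])
            cv2.fillConvexPoly(big,T(proj(arm)),1)
            M=cv2.moments(big,True); return np.array([M['m10']/M['m00'],M['m01']/M['m00']])/8+[210,150]-0.5
        ang=lambda q:np.arctan2(*(q-ax)[::-1])
        rs=np.arange(-.1,1.5,.02); A=np.unwrap([ang(cmod(r)) for r in rs])
        t=ang(cen); t=t+2*np.pi*np.round((A.mean()-t)/2/np.pi)
        print(name,k,len(u),cen,'reading',np.interp(-t,-A,rs))
```

```text
top0 i 206 [265.67475728 222.0631068 ] reading 0.02287122086986569
top0 s 208 [355.80288462 262.38461538] reading 0.008541891026555453
top2 i 208 [259.57211538 243.03846154] reading 1.279707704698119
top2 s 217 [361.87557604 245.85714286] reading 0.9911314927648293
```

The image puts the isolator at about 1.27, which agrees with the push. It puts the selector at 0.99 against 1.057 felt, so I'll check by touch whether it sprang back.

Call:
drive_tool(rows=[{"offset":[25,0,0],"spin":0,"jaw":44},{"offset":[35,0,0],"spin":0,"jaw":44},{"offset":[35,0,0],"spin":0,"jaw":44},{"offset":[35,0,0],"spin":0,"jaw":44},{"offset":[25,0,0],"spin":0,"jaw":44},{"offset":[10,0,0],"spin":0,"jaw":44},{"offset":[0,0,25],"spin":0,"jaw":44},{"offset":[0,0,35],"spin":0,"jaw":44},{"offset":[0,0,35],"spin":0,"jaw":44},{"offset":[0,0,14],"spin":0,"jaw":44},{"offset":[0,0,0],"spin":0,"jaw":30},{"offset":[0,0,0],"spin":0,"jaw":30},{"offset":[0,0,0],"spin":0,"jaw":30}])

```text
clock: 24.0
eef_pos: [564.5, -89.2, 199.5]
eef_rot: [3.139, 0.002, 1.977]
wrist_force: [0.2, -0.0, 0.5]
finger_gap: 30.3
```

```bash
python3 -c "
from h import *
rep('s')"
```

```text
t 24.0 z 199.4952631400734 tool [-60.2   -5.08] yaw -66.71 crank 0.961 Ft -0.19 Fr -0.09 Fz 0.55 gap 30.3
```

Call:
drive_tool(rows=[{"offset":[0,1,0],"spin":0,"jaw":30},{"offset":[0,1,0],"spin":0,"jaw":30},{"offset":[0,0,0],"spin":0,"jaw":30}])

```text
clock: 24.3
eef_pos: [565.9, -88.2, 198.0]
eef_rot: [3.141, 0.0, 1.977]
wrist_force: [0.7, 0.4, -1.6]
finger_gap: 30.3
```

Call:
drive_tool(rows=[{"offset":[0,1,0],"spin":0,"jaw":30},{"offset":[0,0,0],"spin":0,"jaw":30}])

```text
clock: 24.5
eef_pos: [566.7, -87.8, 197.7]
eef_rot: [3.142, -0.0, 1.977]
wrist_force: [0.3, -0.9, -1.3]
finger_gap: 30.0
```

```bash
python3 -c "
from h import *
rep('s')"
```

```text
t 24.5 z 197.65739330442688 tool [-59.79  -2.5 ] yaw -66.71 crank 1.008 Ft 0.07 Fr -0.9 Fz -1.31 gap 30.0
```

Call:
drive_tool(rows=[{"offset":[0,0.8,0],"spin":0,"jaw":30},{"offset":[0,0,0],"spin":0,"jaw":30}])

```text
clock: 24.7
eef_pos: [567.5, -87.5, 197.6]
eef_rot: [-3.142, -0.0, 1.977]
wrist_force: [0.5, -1.3, -0.7]
finger_gap: 29.7
```

Call:
drive_tool(rows=[{"offset":[0,0.6,0],"spin":0,"jaw":30},{"offset":[0,0,0],"spin":0,"jaw":30}])

```text
clock: 24.9
eef_pos: [568.0, -87.3, 197.6]
eef_rot: [-3.142, -0.0, 1.977]
wrist_force: [0.7, -0.0, 0.1]
finger_gap: 30.5
```

```bash
python3 -c "
from h import *
rep('s')"
```

```text
t 24.9 z 197.61990797870806 tool [-59.79  -1.15] yaw -66.71 crank 1.026 Ft -0.64 Fr -0.3 Fz 0.12 gap 30.5
```

Call:
drive_tool(rows=[{"offset":[0,0.5,0],"spin":0,"jaw":30},{"offset":[0,0,0],"spin":0,"jaw":30}])

```text
clock: 25.1
eef_pos: [568.4, -87.1, 197.6]
eef_rot: [-3.141, -0.0, 1.977]
wrist_force: [-0.9, -0.3, 0.8]
finger_gap: 29.8
```

Call:
drive_tool(rows=[{"offset":[0,0.4,0],"spin":0,"jaw":30},{"offset":[0,0,0],"spin":0,"jaw":30}])

```text
clock: 25.3
eef_pos: [568.6, -87.1, 197.6]
eef_rot: [-3.141, -0.0, 1.977]
wrist_force: [-4.1, -1.6, 1.3]
finger_gap: 30.4
```

```bash
python3 -c "
from h import *
rep('s')"
```

```text
t 25.3 z 197.61041548849886 tool [-59.83  -0.51] yaw -66.71 crank 1.038 Ft 4.4 Fr 0.13 Fz 1.27 gap 30.4
```

The selector is in contact again about 1 mm short of the deepest push. That leaves roughly 1.1 mm of buffer squeeze, held by friction, so it is still seated. Backing off and clearing.

Call:
drive_tool(rows=[{"offset":[0,-3,0],"spin":0,"jaw":36},{"offset":[0,-3.5,0],"spin":0,"jaw":44},{"offset":[0,0,0],"spin":0,"jaw":44},{"offset":[0,0,-15],"spin":0,"jaw":44},{"offset":[0,0,-25],"spin":0,"jaw":44},{"offset":[0,0,-30],"spin":0,"jaw":44},{"offset":[0,0,-30],"spin":0,"jaw":44},{"offset":[0,0,-10],"spin":0,"jaw":44},{"offset":[0,0,0],"spin":0,"jaw":44},{"offset":[0,0,0],"spin":0,"jaw":44}])

```text
clock: 26.3
eef_pos: [562.6, -89.5, 306.2]
eef_rot: [-3.14, -0.001, 1.977]
wrist_force: [0.1, 0.4, -0.2]
finger_gap: 44.0
```

Run:
```python
from h import *
s=manip.read_state(); print(s['clock'],s['eef_pos'],s['wrist_force'])
c=cam('wrist'); cv2.imwrite('pics/w4.png',c['color'])
```

```text
26.3 [562.57116104 -89.46555597 306.19480042] [ 0.07731425  0.4315931  -0.22014467]
```

View pics/w4.png

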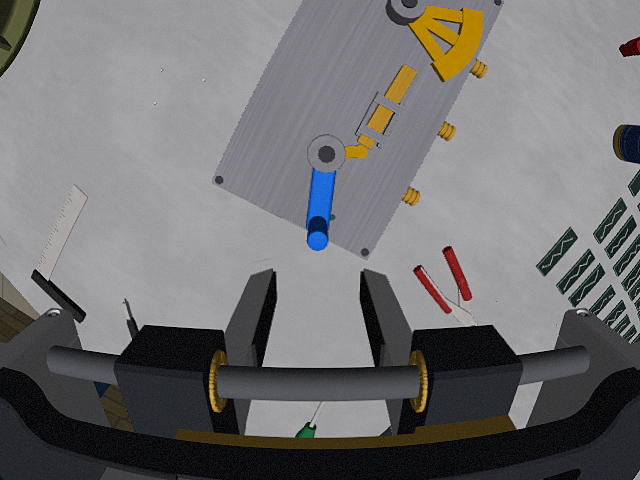

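The blue post at (317,238) stands over its green dot, the locking bar has shifted towards the isolator, and the gripper is clear. Handing in.

```bash
python3 -c "
from cell import manip
print(manip.sign_off())"
```

```text
the job is handed in; nothing more can be done
None
```

Both cranks are turned anticlockwise onto their buffers, isolator first and then selector, and released. I handed the job in at about 26 s with the gripper clear of everything.

- **Isolator:** I pushed it to a reading of about 1.27 rad. The force at the post was about 6.8 N above what it takes to turn the crank. A later top picture put it at about 1.26–1.28, so it had stayed there. I did not touch it again to confirm.
- **Selector:** it passed 0.25 rad, where the locking bar would have stopped it, with no extra force. I pushed it to about 1.06 rad, about 6.5 N above turning force. Touching it again 3 s later, I met the post about 1 mm back, at about 1.04 rad. I estimate about 1.1 mm of buffer squeeze there, against the 0.8 mm needed.
- **Disagreement:** the top picture put the selector at 0.99 rad. The touch check felt nothing until about 1.04, so I trusted touch and take the picture to be off for that crank.
- **Bench tools:** I kept the arm high over the bench and felt no unexpected contact. I did not check every tool's position afterwards.

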